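Clip the punching template onto the leather jig

TASK

Fit the metal hole-punching template onto the punching jig, handle up: hold it tilted, hook its tongue under the jig's steel lip, then swing the other end down and press it until it snaps under the spring catch and lies flat on the bed. Then let go of it; leave the bowl, wallets, hammer and eraser where they are.

Things in the scene. Friction and masses are not known exactly. Their poses are not given: they have to be found in the camera images.
- template: Template: flat aluminium plate 5 mm thick, 0.18 to 0.35 kg, lying on the table at first, block handle up. Main plate 125 mm long (x -50 to +75) and 100 mm wide (y); at its -x end a tongue 64 mm wide sticks out 25 mm more (x -75 to -50). Origin: underside, middle of the whole 150 mm length; z up through the handle.
- handle (a point): Top of the template's wooden block handle, in its middle: template x = +20, y = 0, z = 39 mm; same axes as the template. The handle is 14 mm thick along x, 60 mm long along y and stands 34 mm above the plate.
- tongue_tip (a point): Middle of the tongue's end edge, on the template's underside (template x = -75 mm, y = 0, z = 0); same axes as the template.
- free_edge (a point): Middle of the template's opposite, plain end edge, on the underside (template x = +75 mm, y = 0, z = 0); same axes.
- jig: Punching jig fixed to the table: plywood base 230 x 160 mm (x -100 to +130), brown bed with its top at z = 20 mm. Origin on the table under the bed's middle; x runs from the lip end to the catch end, z up. The lip and catch bar the template from going in level. Seated, the template has the jig's axes, its origin at x -2 to +4 mm, y within 4 mm, z = 20 mm.
- lip_mouth (a point): Point on the bed below the lip's edge, mid-width (jig x -57, y 0, z 20 mm); jig axes. The steel lip overhangs from here 20 mm back to a stop wall (inner face jig x -77); underside 12 mm, top 16 mm (wall 19) above the bed; an upturned flare reaches forward to x -47, 22 mm above the bed. The slot is 74 mm wide (pillars at y +-37, x -77 to -57): only the tongue fits.
- catch_tip (a point): Tip of the catch's nose at rest (jig x 70, y 0, z 29 mm), fixed to the jig; jig axes. The nose is a 50-degree ramp 32 mm wide rising to x 80, z 40; behind it a housing, x 84 to 106, y +-23, top z 45 mm. Beside it two end stops 4 mm above the bed, faces at x 79. Two side guides, x 35 to 65, inner faces y +-54, flared outward above, 15 mm above the bed.
- catch (a joint): Spring catch, m: 0 = at rest, sticking out over the bed. It slides back along jig +x (at most 0.012) as the template's plain end is pressed down past it, then springs back to 0 above it. Unpressed, the template rests on the ramp, plain end about 14 mm above the bed, tilted 0.09 rad. Pressing within 25 mm of the plain end takes 5 to 8 N.
- tin: Bystander: steel bowl, 100 mm across, 55 mm high; origin centre of its underside.
- cards: Bystander: stack of black wallets, 90 x 120 mm, 28 mm high; origin centre of its underside.
- hammer: Bystander: hammer lying on the table; origin centre of its underside.
- eraser: Bystander: pale eraser block, 50 x 30 x 22 mm; origin centre of its underside.
Not all that is in view belongs to the job. What is meant by the template is not green or purple, and is the larger of those in its own colour.

How it is judged:
On the way:
1. the tongue is hooked under the lip while the template is still tilted (x of tongue_tip in the frame of jig between -0.082 and -0.062 m and z of tongue_tip in the frame of jig between 0.015 and 0.03 m and angle between template's own z axis and vertical between 0.05 and 0.6 rad), for 0.1 s.
At the end, for the whole second after the job is handed in: the template lies at rest on the jig's bed, handle up: tongue tip at least 10 mm under the lip, both ends within 3.5 mm of the bed, tilt under 0.04 rad, turned under 0.15 rad from the jig, catch sprung back over the plain end (under 3 mm) (x of tongue_tip in the frame of jig between -0.08 and -0.067 m and z of each of tongue_tip, free_edge in the frame of jig below 0.0235 m and z of free_edge in the frame of jig above 0.017 m and angle between template's own z axis and vertical below 0.04 rad and angle between the x axis of template and the x axis of jig, either way round below 0.15 rad and value of joint catch below 0.003 m and linear speed of template below 0.01 m/s); the robot touches nothing.
It fails at once if the tin bowl is shoved or lifted more than 30 mm from its place (distance of tin from where it was at the start of the episode above 0.03 m).
It fails at once if the stack of black card wallets is shoved or lifted more than 30 mm from its place (distance of cards from where it was at the start of the episode above 0.03 m).
It fails at once if the hammer is shoved or lifted more than 30 mm from its place (distance of hammer from where it was at the start of the episode above 0.03 m).
It fails at once if the eraser block is shoved or lifted more than 30 mm from its place (distance of eraser from where it was at the start of the episode above 0.03 m).
It also fails if it takes over 51 s, if anything falls off the work surface, if the arm or the gripper's body presses on something with over 40 N, if the wrist force passes 120 N, or if a joint passes its speed limit or range.

ROBOT

A 6-joint arm with a two-finger parallel gripper is mounted at the origin on the work surface. World frame = base frame: x ahead of the robot, y to its left, z up, the work surface at z = 0. Lengths are in m, angles in rad, forces in N, time in s.
With the tool pointing down it reaches from about 0.425 to 0.95 m from the base axis. Payload 3.5 kg.
Tool frame: the origin (TCP) lies on the centre line of the jaws, within the pads' length; the fingertips stand ahead of it and the grasp point (between the pads) lies 11 mm behind it (tips_ahead is the z of the fingertips in the tool frame, in m); z points along the fingers, y is the direction in which the jaws open and shut (so a half turn about z gives the same grasp; the last joint's range is limited). The gripper opens to 85 mm and grips with 20 to 120 N. Pads are 22 mm wide; open, the fingers measure 114 mm over their backs; the gripper's body (76 mm by 85 mm) begins 54 mm behind the grasp point. The pads swing forward as they close: fully open they stand 13 mm farther back than shut.
Start: joints at [1.117, 0.286, 1.577, -0, 1.279, -0.15], TCP at [0.202, 0.644, 0.239] pointing down, gripper open.
Joint ranges: [-2.77, 2.77], [-0.9, 2.22], [0.21, 2.48], [-1.53, 4.67], [0.24, 2.81], [-2.84, 2.84]. Speed limits (rad/s): [2.79, 2.79, 3.14, 3.14, 3.14, 3.14].

INTERFACE

Orientations are given as a unit quaternion [x, y, z, w].
In Python, from plant import * gives the robot as it stands. The module is installed in compiled form; this text tells all that it offers.
- The arm moves only by the tool move_arm, never from a script. Its arguments are lists of equal length, an entry for each row: "linear": the shift along the world's x, y, z in m, a list of three; "twist": the turn, a rotation vector about the world's x, y, z in degrees, a list of three. A call has 1 to 20 rows; each row shifts and turns the pose as measured when the row begins; what a row does not reach is not made up. A row lasts 1/12 s, in which the tool goes at most 41.7 mm and 7.16 degrees, less where a joint would pass 70% of its speed; a pose out of reach is approached as far as the arm can. A call is refused whole if a number of a shift passes 0.0417 or a number of a turn 7.16, either way. A call with a gripper value outside its range is refused whole. "grip" is the opening, from 0 (shut) to 1 (fully open), set as the call begins (left out, the last holds). The fingers move at their own pace and stop on an object; "force" is the grip in N (left out, the last holds). Time passes only in rows, so rows that do not move let the fingers close. It gives the time, the measured TCP pose, the force and the opening at its end, in the units of the state.
- get_state(): the state, without advancing time (a new reading comes with each control period).
- read_camera(name): name is "scene" or "top" or "wrist"; returns a dict with "img" (384x512x3 uint8, blue, green, red), "depth" (384x512 float32, m along the optical axis (not along the pixel's ray), 0 where there is no reading), "fx", "fy", "cx", "cy" (pixels), "rvec" (rotation vector, rad) and "tvec" (3), from world to camera coordinates, as OpenCV has them. Camera axes: x right, y down, z forward; pixel columns grow to the right and rows downward; lengths in m; the calibration is good to about 2 mm. A picture is of the moment at which its call begins.
- sign_off(): hands the job in, once; it reports no verdict.
The state is a dict: "time": time; "qpos": joint angles; "dq": joint speeds; "joint_efforts": joint torques, N m; "eef_pos": TCP position; "tcp_rot": TCP orientation; "contact_force": force on the tool from outside, world axes, zero at the start; "wrist_torque": the same for the moment, N m; "opening": opening from 0.0 (shut) to 1.0 (fully open).
Only numpy, scipy, OpenCV 4.12 (cv2) and the standard library are available. Lean on these libraries where they do the work, as an engineer would, in place of code of your own. Each camera call takes 0.05 s, during which the arm holds its last target.

## Working session

There is one attempt and no reset: what is moved stays moved. The work goes in short steps, Python scripts to look and compute and a tool call to move; the robot and the scene stay as the last step left them, time stands still between calls to the robot, and variables do not carry over. Pictures are saved under pics/ and viewed, and the job is handed in when it is done.

Besides the shell and the picture viewer there is one more tool, called as name(argument=value, ...) on one line, values as JSON. move_arm: Moves the arm, as the interface text tells. Its arguments: {"type":"object","properties":{"linear":{"type":"array","items":{"type":"array","items":{"type":"number"}}},"twist":{"type":"array","items":{"type":"array","items":{"type":"number"}}},"grip":{"type":"number"},"force":{"type":"number"}},"required":["linear","twist"]}

```bash
mkdir -p pics
cat > h.py <<'E'
import numpy as np, cv2
from plant import *
from scipy.spatial.transform import Rotation as R
def cam(n):
    c=read_camera(n); c['R']=cv2.Rodrigues(np.array(c['rvec'],float))[0]; c['t']=np.array(c['tvec'],float).ravel(); return c
def ray(c,u,v,z):
    d=c['R'].T@np.array([(u-c['cx'])/c['fx'],(v-c['cy'])/c['fy'],1]); o=-c['R'].T@c['t']
    return o+d*(z-o[2])/d[2]
def dep(c,u,v):
    D=c['depth'][int(v),int(u)]
    return c['R'].T@(np.array([(u-c['cx'])/c['fx']*D,(v-c['cy'])/c['fy']*D,D])-c['t'])
def proj(c,p):
    q=c['R']@np.array(p)+c['t']; return q[0]/q[2]*c['fx']+c['cx'], q[1]/q[2]*c['fy']+c['cy']
def cloud(c):
    v,u=np.mgrid[0:384,0:512]; D=c['depth']
    P=np.stack([(u-c['cx'])/c['fx']*D,(v-c['cy'])/c['fy']*D,D],-1)-c['t']
    W=P@c['R']; W[D==0]=np.nan; return W
E
python3 - <<'E'
from h import *
s=get_state(); print({k:np.round(v,3) if not isinstance(v,dict) else v for k,v in s.items()})
for n in ("scene","top","wrist"):
    c=cam(n); cv2.imwrite(f'pics/{n}0.png',c['img']); print(n,c['fx'],-c['R'].T@c['t'])
E
```

```text
{'time': np.float64(0.0), 'qpos': array([ 1.117,  0.287,  1.578,  0.   ,  1.279, -0.15 ]), 'dq': array([ 0.001, -0.   , -0.   , -0.002, -0.001,  0.001]), 'joint_efforts': array([ 1.0000e-03, -4.0600e+01, -2.9262e+01, -0.0000e+00,  6.0000e-03,
       -0.0000e+00]), 'eef_pos': array([0.202, 0.644, 0.238]), 'tcp_rot': array([ 0.151,  0.988, -0.001, -0.   ]), 'contact_force': array([ 0.303, -0.37 ,  0.682]), 'wrist_torque': array([ 0.015,  0.006, -0.028]), 'opening': np.float64(0.997)}
scene 372.52961783203256 [0.97714523 0.62247376 1.0324028 ]
top 375.7082250484381 [0.40178712 0.00757813 1.23132727]
wrist 316.57927668207003 [0.13741942 0.66470477 0.3724684 ]
```

View pics/scene0.png

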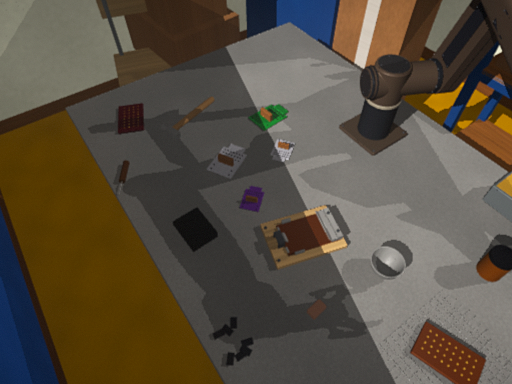

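View pics/top0.png

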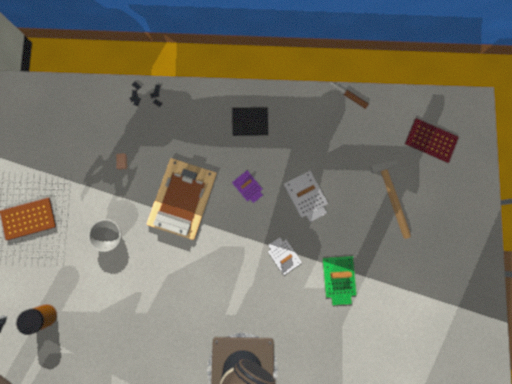

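View pics/wrist0.png

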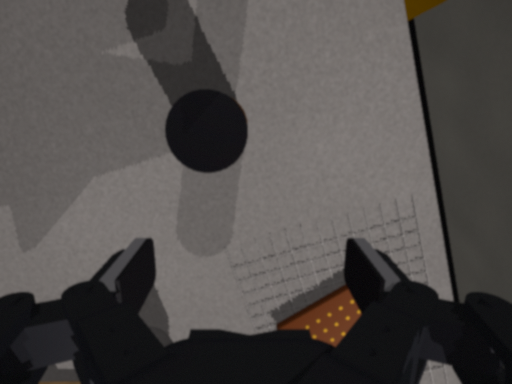

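Candidates for the template, by top-view pixel, are the large silver plate (306,195), the small silver plate (285,257), the purple plate (248,186) and the green plate (340,280). I pick the larger silver one and will check it in a close crop.

Run:
```python
from h import *
c=cam('top'); im=c['img']
a=cv2.resize(im[155:285,255:345],None,fx=4.4,fy=4.4,interpolation=cv2.INTER_CUBIC)
b=cv2.resize(im[145:255,135:225],None,fx=4.4,fy=4.4,interpolation=cv2.INTER_CUBIC)
o=np.zeros((max(a.shape[0],b.shape[0]),a.shape[1]+b.shape[1],3),np.uint8); o[:a.shape[0],:a.shape[1]]=a; o[:b.shape[0],a.shape[1]:]=b
cv2.imwrite('pics/crop.png',o)
W=cloud(c); np.set_printoptions(precision=4,suppress=True)
def rect(mask,name,z):
    n,l,st,ce=cv2.connectedComponentsWithStats(mask.astype(np.uint8))
    k=1+np.argmax(st[1:,4]); m=(l==k)
    ys,xs=np.nonzero(m); P=np.array([ray(c,u,v,z)[:2] for u,v in zip(xs,ys)],np.float32)
    r=cv2.minAreaRect(P); print(name,st[k,4],r,cv2.boxPoints(r).tolist())
    return m
hsv=cv2.cvtColor(im,cv2.COLOR_BGR2HSV)
sub=np.zeros((384,512),bool); sub[155:230,270:340]=1
m=(W[...,2]>0.025)&sub; rect(m,'handle',0.039)
ys,xs=np.nonzero(m); print(np.nanmax(W[m][:,2]) if m.any() else None, W[m].mean(0))
m=(W[...,2]>0.0025)&sub; rect(m,'plate depth',0.005)
m2=sub&(im.min(2)>125)&(hsv[...,1]<40); rect(m2,'plate col',0.005)
sj=np.zeros((384,512),bool); sj[145:250,140:225]=1
m=(W[...,2]>0.006)&sj; rect(m,'jig depth',0.012)
print(hsv[195,180],hsv[195,300],hsv[195,330],hsv[165,180],hsv[192,306])
for z0,z1 in((.006,.016),(.017,.024),(.03,.0375),(.0375,.042),(.043,.05)):
    mm=sj&(W[...,2]>z0)&(W[...,2]<z1); print(z0,mm.sum(),W[mm].mean(0),np.nanmedian(W[mm],0))
```

```text
handle 83 ((0.562804102897644, -0.1913897842168808), (0.01293435599654913, 0.059847861528396606), 28.035356521606445) [[0.5430310964584351, -0.16801686584949493], [0.5711605548858643, -0.22084204852581024], [0.582577109336853, -0.21476270258426666], [0.5544476509094238, -0.16193751990795135]]
0.04552928618551935 [ 0.5626 -0.191   0.0392]
plate depth 1238 ((0.5415118336677551, -0.19771625101566315), (0.17131134867668152, 0.12266136705875397), 31.96806526184082) [[0.43637511134147644, -0.1910368800163269], [0.5013177394866943, -0.295095831155777], [0.6466485261917114, -0.2043956220149994], [0.5817059278488159, -0.10033667087554932]]
plate col 841 ((0.5441234111785889, -0.20268170535564423), (0.14862041175365448, 0.0985470861196518), 28.171958923339844) [[0.45535340905189514, -0.1943286657333374], [0.5018793940544128, -0.2812013328075409], [0.632893443107605, -0.21103474497795105], [0.5863674283027649, -0.12416207790374756]]
jig depth 3522 ((0.5314592123031616, 0.20799897611141205), (0.16356730461120605, 0.2337452918291092), 73.76262664794922) [[0.39638030529022217, 0.16215717792510986], [0.6208018064498901, 0.09679792076349258], [0.6665381193161011, 0.25384077429771423], [0.4421166181564331, 0.3192000389099121]]
[ 13 158  97] [13 99 98] [ 25  13 117] [ 18 105 172] [ 12 100  99]
0.006 326 [0.5362 0.2015 0.0127] [0.5421 0.1809 0.0144]
0.017 2224 [0.5383 0.2047 0.0201] [0.5373 0.2039 0.02  ]
0.03 283 [0.4813 0.2251 0.035 ] [0.4578 0.2268 0.0354]
0.0375 269 [0.4603 0.2269 0.0397] [0.4472 0.2251 0.0397]
0.043 123 [0.5577 0.1986 0.0456] [0.6005 0.1919 0.0451]
```

View pics/crop.png

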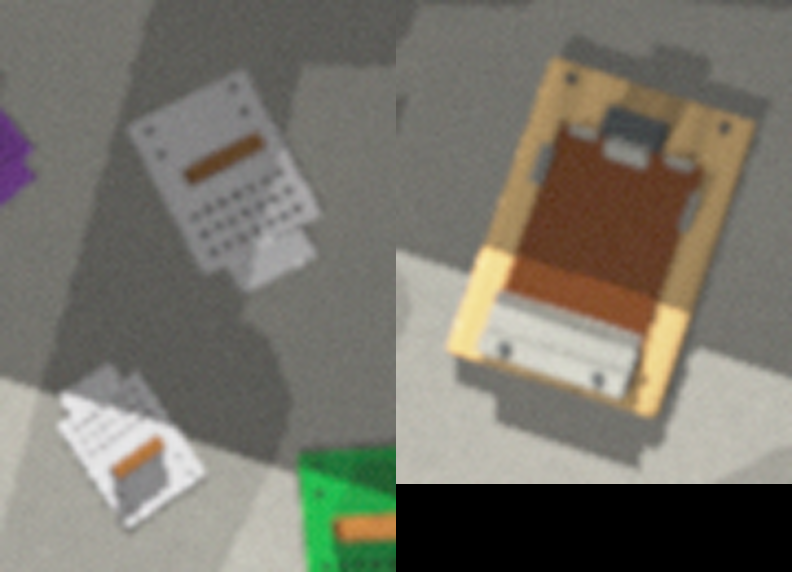

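The crop confirms it. The large silver plate has its tongue at the lower right, a wooden handle, and a measured footprint of 149 x 99 mm against the given 150 x 100. The handle centre is at (0.563, -0.191) and the yaw is about 28°. Next I move over the jig on the way, to look with the wrist camera.

move_arm(linear=[[0.022, -0.032, 0.005], [0.022, -0.032, 0.005], [0.022, -0.032, 0.005], [0.022, -0.032, 0.005], [0.022, -0.032, 0.005], [0.022, -0.032, 0.005], [0.022, -0.032, 0.005], [0.022, -0.032, 0.005], [0.022, -0.032, 0.005], [0.022, -0.032, 0.005], [0.022, -0.032, 0.005], [0.022, -0.032, 0.005], [0.022, -0.032, 0.005], [0.022, -0.032, 0.005], [0, 0, 0], [0, 0, 0]], twist=[[0, 0, -3.2], [0, 0, -3.2], [0, 0, -3.2], [0, 0, -3.2], [0, 0, -3.2], [0, 0, -3.2], [0, 0, -3.2], [0, 0, -3.2], [0, 0, -3.2], [0, 0, -3.2], [0, 0, -3.2], [0, 0, -3.2], [0, 0, -3.2], [0, 0, -3.2], [0, 0, 0], [0, 0, 0]], grip=1)

```text
time: 1.53
eef_pos: [0.5151, 0.1708, 0.3065]
tcp_rot: [0.531, 0.847, -0.002, -0.001]
contact_force: [-0.8, 0.3, -0.5]
opening: 1.003
```

Run:
```python
from h import *
c=cam('wrist'); cv2.imwrite('pics/w1.png',c['img']); print(-c['R'].T@c['t'], c['R'][2])
```

```text
[0.48605964 0.23216654 0.44086204] [ 0.11135402 -0.23992524 -0.96438382]
```

View pics/w1.png

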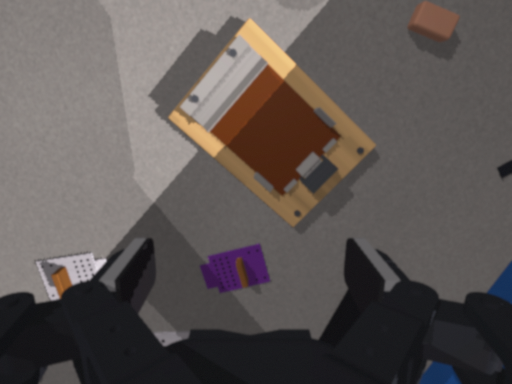

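The wrist view shows the jig in full. The base corners are near (248,20), (375,148), (296,225) and (170,118), the lip is at upper left and the catch at lower right. Next I measure its pose.

Run:
```python
from h import *
np.set_printoptions(precision=4,suppress=True)
for n in('wrist','top'):
    c=cam(n); im=c['img']; hsv=cv2.cvtColor(im,cv2.COLOR_BGR2HSV); W=cloud(c)
    ok=(np.hypot(W[...,0]-.535,W[...,1]-.205)<.17)
    sat=(hsv[...,1]>70)&(hsv[...,0]<25)&ok
    def big(m):
        k,l,st,ce=cv2.connectedComponentsWithStats(m.astype(np.uint8)); i=1+np.argmax(st[1:,4]); return l==i
    def rect(m,z,name):
        ys,xs=np.nonzero(m); P=np.array([ray(c,u,v,z)[:2] for u,v in zip(xs,ys)],np.float32)
        r=cv2.minAreaRect(P); b=cv2.boxPoints(r)
        print(n,name,m.sum(),'zmed',np.nanmedian(W[m][:,2]),'c',np.array(r[0]),'size',np.array(r[1]),'ang',r[2]); 
    bed=big(sat&(hsv[...,1]>180)|(sat&(hsv[...,0]<15)&(hsv[...,1]>135))); rect(bed,.02,'bed')
    wood=big(sat); rect(wood,.015,'base')
    wd=sat&~bed; print('wood z pct',np.nanpercentile(W[wd][:,2],[10,50,90]))
    gray=ok&(hsv[...,1]<60)
    wall=big(ok&(W[...,2]>.0335)&(W[...,2]<.0415)&(W[...,0]<.5)); rect(wall,.038,'lip/wall')
    ho=big(ok&(W[...,2]>.042)&(W[...,2]<.05)&(W[...,0]>.56)); rect(ho,.045,'housing')
```

```text
wrist bed 7932 zmed 0.01989925797666844 c [0.5322 0.2105] size [0.1119 0.1305] ang 73.41664123535156
wrist base 16255 zmed 0.018899489589053405 c [0.5282 0.212 ] size [0.1618 0.2319] ang 73.62262725830078
wood z pct [0.0167 0.0179 0.0191]
wrist lip/wall 3557 zmed 0.03726763137319999 c [0.4468 0.2357] size [0.1102 0.0464] ang 73.55831909179688
wrist housing 603 zmed 0.044757251342255784 c [0.6044 0.1891] size [0.0448 0.0219] ang 73.04335021972656
top bed 254 zmed 0.020759255737985725 c [0.5243 0.1774] size [0.0432 0.1199] ang 74.04644775390625
top base 1120 zmed 0.019393860765378503 c [0.5193 0.1791] size [0.0996 0.2312] ang 74.4950942993164
wood z pct [0.0166 0.5534 0.6115]Traceback (most recent call last):
  File "<stdin>", line 17, in <module>
  File "<stdin>", line 8, in big
    return _wrapfunc(a, 'argmax', axis=axis, out=out, **kwds)
    return bound(*args, **kwds)
ValueError: attempt to get argmax of an empty sequence
```

move_arm(linear=[[0.005, -0.034, -0.01], [0.005, -0.034, -0.01], [0.005, -0.034, -0.01], [0.005, -0.034, -0.01], [0.005, -0.034, -0.01], [0.005, -0.034, -0.01], [0.005, -0.034, -0.01], [0.005, -0.034, -0.01], [0.005, -0.034, -0.01], [0.005, -0.034, -0.01], [0, 0, 0], [0, 0, 0]], twist=[[0, 0, 0.2], [0, 0, 0.2], [0, 0, 0.2], [0, 0, 0.2], [0, 0, 0.2], [0, 0, 0.2], [0, 0, 0.2], [0, 0, 0.2], [0, 0, 0.2], [0, 0, 0.2], [0, 0, 0], [0, 0, 0]])

```text
time: 2.68
eef_pos: [0.56, -0.1578, 0.2005]
tcp_rot: [0.496, 0.869, 0.002, -0.003]
contact_force: [-0.4, -0.3, -0.3]
opening: 1.002
```

```bash
cat >> h.py <<'E'
def yawy():
    s=get_state(); r=R.from_quat(s['tcp_rot']); M=r.as_matrix(); return np.degrees(np.arctan2(M[1,1],M[0,1])), M[:,2], s['eef_pos']
E
python3 - <<'E'
from h import *
np.set_printoptions(precision=4,suppress=True)
c=cam('wrist'); im=c['img'];cv2.imwrite('pics/w2.png',im); W=cloud(c); hsv=cv2.cvtColor(im,cv2.COLOR_BGR2HSV)
print(yawy())
ok=(np.hypot(W[...,0]-.55,W[...,1]+.20)<.12)
def rect(m,z,name):
    k,l,st,ce=cv2.connectedComponentsWithStats(m.astype(np.uint8)); i=1+np.argmax(st[1:,4]); m=l==i
    ys,xs=np.nonzero(m); P=np.array([ray(c,u,v,z)[:2] for u,v in zip(xs,ys)],np.float32)
    r=cv2.minAreaRect(P); print(name,m.sum(),'zmed',np.nanmedian(W[m][:,2]),'c',np.array(r[0]),'size',np.array(r[1]),'ang',r[2])
rect(ok&(W[...,2]>.033)&(W[...,2]<.06),.039,'handle')
rect(ok&(W[...,2]>.003)&(W[...,2]<.06),.005,'plate')
print(np.array(get_state()['qpos']))
E
```

```text
(np.float64(30.623130393929262), array([-0.0039,  0.0055, -1.    ]), array([ 0.5599, -0.1575,  0.2003]))
handle 824 zmed 0.03865914235445804 c [ 0.5618 -0.188 ] size [0.0139 0.0598] ang 28.57333755493164
plate 11408 zmed 0.00493222795003441 c [ 0.5448 -0.1986] size [0.1495 0.1001] ang 28.627147674560547
[-0.4499  0.1204  1.8438  0.0035  1.1834 -0.9857]
```

View pics/w2.png

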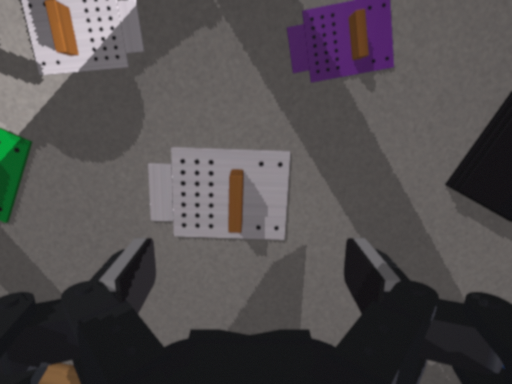

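Run:
```python
import plant; print([x for x in dir(plant) if not x.startswith('__')]); print(getattr(plant,'tips_ahead',None)); print(plant.get_state().keys())
```

```text
['Unreachable', 'get_state', 'read_camera', 'sign_off', 'tips_ahead']
0.008
dict_keys(['time', 'qpos', 'dq', 'joint_efforts', 'eef_pos', 'tcp_rot', 'contact_force', 'wrist_torque', 'opening'])
```

move_arm(linear=[[0.0005, -0.0075, -0.015], [0.0005, -0.0075, -0.015], [0.0005, -0.0075, -0.015], [0.0005, -0.0075, -0.015], [0, 0, -0.02], [0, 0, -0.02], [0, 0, -0.01], [0, 0, 0], [0, 0, 0]], twist=[[-0.1, 0, -0.5], [-0.1, -0.1, -0.5], [-0.1, 0, -0.5], [0, -0.1, -0.5], [0, 0, 0], [0, 0, 0], [0, 0, 0], [0, 0, 0], [0, 0, 0]])

```text
time: 3.48
eef_pos: [0.5664, -0.1698, 0.0932]
tcp_rot: [0.5, 0.866, 0.002, 0.004]
contact_force: [0.4, 0.5, 0.4]
opening: 1.001
```

Run:
```python
from h import *
print(yawy())
```

```text
(np.float64(29.99173046000817), array([ 0.00942818, -0.00156919, -0.99995432]), array([ 0.56635554, -0.16976087,  0.09321774]))
```

move_arm(linear=[[-0.0025, -0.01, 0], [-0.0025, -0.01, 0], [0, 0, 0], [0, 0, 0]], twist=[[0, 0.3, -0.8], [0.1, 0.3, -0.8], [0, 0, 0], [0, 0, 0]])

```text
time: 3.82
eef_pos: [0.5634, -0.1909, 0.0979]
tcp_rot: [0.512, 0.859, -0.0, 0.002]
contact_force: [1.0, 0.3, -0.3]
opening: 1.002
```

Run:
```python
from h import *
print(yawy())
```

```text
(np.float64(28.418632193740635), array([ 0.00390727, -0.00320068, -0.99998724]), array([ 0.56341928, -0.19088241,  0.09794593]))
```

move_arm(linear=[[-0.001, 0.003, -0.018], [0, 0, -0.018], [0, 0, -0.018], [0, 0, -0.012], [0, 0, -0.004], [0, 0, 0], [0, 0, 0]], twist=[[0.1, 0.1, 0], [0, 0, 0], [0, 0, 0], [0, 0, 0], [0, 0, 0], [0, 0, 0], [0, 0, 0]])

```text
time: 4.4
eef_pos: [0.5665, -0.1929, 0.0326]
tcp_rot: [0.514, 0.858, 0.0, 0.008]
contact_force: [-0.3, -0.9, 0.7]
opening: 1.002
```

Run:
```python
from h import *
print(yawy())
c=cam('wrist'); cv2.imwrite('pics/w3.png',c['img'])
```

```text
(np.float64(28.145063307596605), array([ 0.01440793, -0.00780245, -0.99986576]), array([ 0.56653327, -0.19294585,  0.03259775]))
```

View pics/w3.png

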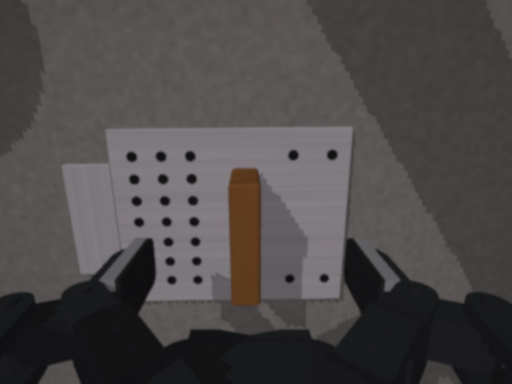

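move_arm(linear=[[-0.0025, 0.0025, -0.005], [-0.002, 0.0025, -0.005], [0, 0, -0.002], [0, 0, 0]], twist=[[0.2, 0.4, 0], [0.2, 0.4, 0], [0, 0, 0], [0, 0, 0]])

```text
time: 4.78
eef_pos: [0.5636, -0.1884, 0.0229]
tcp_rot: [0.514, 0.858, -0.0, 0.003]
contact_force: [0.5, -0.0, -0.7]
opening: 0.999
```

Run:
```python
from h import *
print(yawy())
```

```text
(np.float64(28.144748278428345), array([ 0.00426108, -0.00289065, -0.99998674]), array([ 0.56362648, -0.18841413,  0.02292359]))
```

move_arm(linear=[[-0.0015, 0, -0.002], [0, 0, 0], [0, 0, 0]], twist=[[0.1, 0.2, 0.2], [0, 0, 0], [0, 0, 0]])

```text
time: 5.03
eef_pos: [0.5622, -0.1883, 0.021]
tcp_rot: [0.512, 0.859, -0.0, 0.001]
contact_force: [0.3, -0.4, 0.4]
opening: 1.004
```

move_arm(linear=[[0, 0, 0], [0, 0, 0], [0, 0, 0], [0, 0, 0], [0, 0, 0], [0, 0, 0], [0, 0, 0], [0, 0, 0], [0, 0, 0], [0, 0, 0]], twist=[[0, 0, 0], [0, 0, 0], [0, 0, 0], [0, 0, 0], [0, 0, 0], [0, 0, 0], [0, 0, 0], [0, 0, 0], [0, 0, 0], [0, 0, 0]], grip=0, force=70)

```text
time: 5.87
eef_pos: [0.5626, -0.1886, 0.0216]
tcp_rot: [0.512, 0.859, -0.0, 0.001]
contact_force: [1.0, 1.1, -0.5]
opening: 0.15
```

Run:
```python
from h import *
print(yawy())
```

```text
(np.float64(28.397475657399063), array([ 0.00151091, -0.00175003, -0.99999733]), array([ 0.5625502 , -0.18860656,  0.02164918]))
```

Gripped at an opening of 0.15, about 13 mm, which fits the 14 mm handle. Lifting now.

move_arm(linear=[[0, 0, 0.015], [0, 0, 0.02], [0, 0, 0.025], [0, 0, 0.025], [0, 0, 0.025], [0, 0, 0.025], [0, 0, 0.025], [0, 0, 0.02], [0, 0, 0.01], [0, 0, 0]], twist=[[0, 0, 0], [0, 0, 0], [0, 0, 0], [0, 0, 0], [0, 0, 0], [0, 0, 0], [0, 0, 0], [0, 0, 0], [0, 0, 0], [0, 0, 0]])

```text
time: 6.7
eef_pos: [0.5514, -0.1824, 0.2057]
tcp_rot: [0.512, 0.859, -0.0, -0.013]
contact_force: [0.3, -0.3, -2.2]
opening: 0.147
```

move_arm(linear=[[0, 0.015, 0], [0, 0.025, 0], [0, 0.032, 0], [0, 0.032, 0], [0, 0.032, 0], [0, 0.032, 0], [0, 0.032, 0], [0, 0.032, 0], [0, 0.032, 0], [0, 0.032, 0], [0, 0.03, 0], [0, 0.025, 0], [0, 0.015, 0], [0, 0, 0], [0, 0, 0]], twist=[[0, 0, -3], [0, 0, -3.5], [0, 0, -3.5], [0, 0, -3.5], [0, 0, -3.5], [0, 0, -3.5], [0, 0, -3.5], [0, 0, -3.5], [0, 0, -3.5], [0, 0, -3.5], [0, 0, -3.5], [0, 0, -3.5], [0, 0, -2], [0, 0, 0], [0, 0, 0]])

```text
time: 7.95
eef_pos: [0.5327, 0.1991, 0.1716]
tcp_rot: [0.807, 0.59, -0.01, -0.029]
contact_force: [0.1, -0.0, -3.5]
opening: 0.146
```

Run:
```python
from h import *
print(yawy())
```

```text
(np.float64(-17.651741700245037), array([-0.04990903,  0.03598513, -0.99810528]), array([0.53272413, 0.19912599, 0.17158741]))
```

```bash
cat >> h.py <<'E'
O=np.array([0.5136,0.216,0.0]); YJ=np.radians(-16.5); G=np.array([.020,-.001,.0216])
RJ=R.from_euler('z',YJ).as_matrix(); M=np.array([[0,1,0],[1,0,0],[0,0,-1.]])
def goal(tipx,tipz,th,y=0.):
    Rt=RJ@R.from_euler('y',-th).as_matrix()
    tip=O+RJ@np.array([tipx,y,tipz]); return tip+Rt@(G+[.075,0,0]), Rt@M
def need(*a,**k):
    s=get_state(); p,Q=goal(*a,**k); 
    rv=R.from_matrix(Q@R.from_quat(s['tcp_rot']).as_matrix().T).as_rotvec(degrees=True)
    print('need lin',np.round(p-s['eef_pos'],4),'rot',np.round(rv,2),'t',round(float(s['time']),2))
def where():
    s=get_state(); Rt=R.from_quat(s['tcp_rot']).as_matrix()@M.T
    org=np.array(s['eef_pos'])-Rt@G
    f=lambda q: np.round(RJ.T@(org+Rt@np.array(q)-O)*1000,1)
    X=RJ.T@Rt
    print('tip',f([-.075,0,0]),'free',f([.075,0,0]),'tilt',round(float(np.arcsin(X[2,0])),3),'roll',round(float(X[2,1]),3),'yaw',round(float(X[1,0]),3),'F',np.round(s['contact_force'],1),'T',np.round(s['wrist_torque'],2),'open',round(float(s['opening']),3))
E
python3 - <<'E'
from h import *
where(); need(-.035,.09,.2)
E
```

```text
tip [-72.9  -7.4 155.6] free [ 76.8 -10.4 146.8] tilt -0.059 roll 0.019 yaw -0.02 F [ 0.1 -0.  -3.5] T [-0.03 -0.09 -0.01] open 0.146
need lin [ 0.0322  0.0006 -0.0415] rot [ -5.4  -13.84   1.07] t 7.95
```

move_arm(linear=[[0.008, 0, 0], [0.008, 0, 0], [0.008, 0, -0.005], [0.008, 0, -0.01], [0, 0, -0.01], [0, 0, 0], [0, 0, 0]], twist=[[-1.3, -3.5, 0.3], [-1.3, -3.5, 0.3], [-1.3, -3.5, 0.3], [-1.3, -3.3, 0.2], [0, 0, 0], [0, 0, 0], [0, 0, 0]])

```text
time: 8.53
eef_pos: [0.5612, 0.192, 0.1356]
tcp_rot: [0.797, 0.596, 0.054, 0.079]
contact_force: [0.3, 0.1, -2.6]
opening: 0.148
```

Run:
```python
from h import *
where(); need(-.035,.09,.2)
```

```text
tip [-36.7  -8.8  96.3] free [110.6  -8.6 124.9] tilt 0.192 roll -0.009 yaw 0.001 F [ 0.3  0.1 -2.6] T [ 0.01  0.12 -0.02] open 0.148
need lin [ 0.0037  0.0077 -0.0056] rot [ 0.35 -0.59  0.03] t 8.53
```

move_arm(linear=[[0.002, 0.004, -0.003], [0.002, 0.004, -0.003], [0, 0, 0], [0, 0, 0]], twist=[[0.2, -0.3, 0], [0.2, -0.3, 0], [0, 0, 0], [0, 0, 0]])

```text
time: 8.87
eef_pos: [0.5659, 0.199, 0.1288]
tcp_rot: [0.798, 0.594, 0.059, 0.079]
contact_force: [0.7, -0.0, -2.1]
opening: 0.147
```

Run:
```python
from h import *
where(); need(-.035,.09,.2)
im=[]
c=cam('top'); a=cv2.resize(c['img'][145:260,125:235],None,fx=3.6,fy=3.6,interpolation=cv2.INTER_CUBIC)
c=cam('scene'); b=cv2.resize(c['img'][180:290,240:350],None,fx=3.6,fy=3.6,interpolation=cv2.INTER_CUBIC)
h=min(a.shape[0],b.shape[0]); cv2.imwrite('pics/v4.png',np.hstack([a[:h],b[:h]]))
c=cam('wrist'); cv2.imwrite('pics/w4.png',c['img'])
```

```text
tip [-33.9  -0.1  89. ] free [113.2  -0.6 118.4] tilt 0.197 roll 0.001 yaw -0.003 F [ 0.7 -0.  -2.1] T [ 0.07  0.15 -0.04] open 0.147
need lin [-0.001   0.0007  0.0012] rot [-0.12 -0.13  0.19] t 8.87
```

View pics/v4.png

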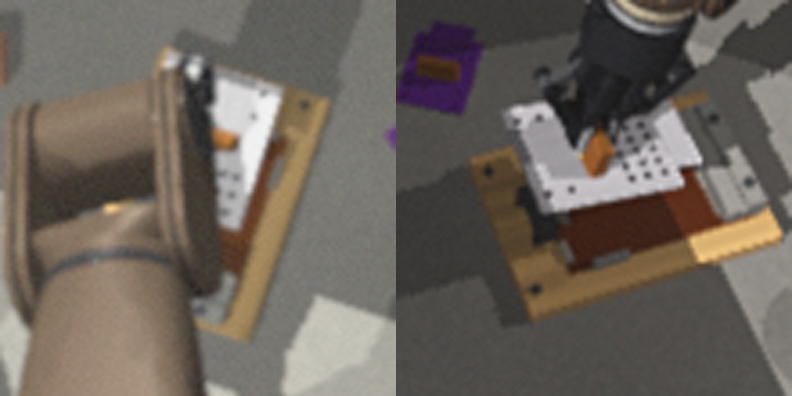

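View pics/w4.png

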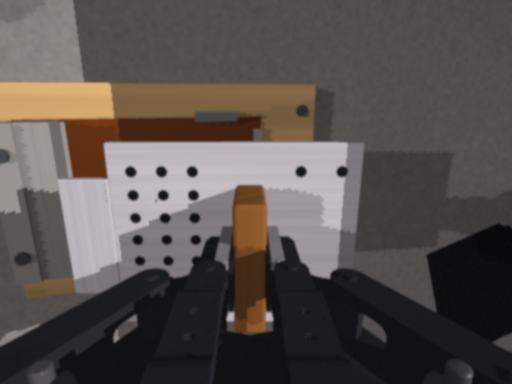

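Run:
```python
from h import *
np.set_printoptions(precision=1,suppress=True)
c=cam('wrist'); W=cloud(c); J=(W-O)@RJ*1000
hsv=cv2.cvtColor(c['img'],cv2.COLOR_BGR2HSV)
where()
for u in (130,220,280): # scan down
    col=J[:,u]; 
    print('col',u,'base edge',[ (v,col[v]) for v in range(60,200) if col[v,2]>12][:1],'plate edge',[(v,col[v]) for v in range(100,200) if col[v,2]>70][:1])
for v in (165,190,215):
    row=J[v]; print('row',v,'plain/free',[(u,row[u]) for u in range(420,260,-1) if row[u,2]>70][:1],'tongue/left',[(u,row[u]) for u in range(30,160) if row[u,2]>70][:1])
for v in (150,165,250): print('lip row',v,[(u,J[v,u].round(0).tolist(),hsv[v,u].tolist()) for u in range(0,100,5)])
# side edges of tongue
for u in (75,90,100): print('tongue top edge',u,[(v,J[v,u]) for v in range(120,230) if J[v,u,2]>70][:1])
# housing top far corner
m=(J[...,2]>42)&(J[...,2]<49)&(J[...,0]>75); print(m.sum())
```

```text
tip [-34.   -0.1  89.2] free [113.   -0.6 118.7] tilt 0.198 roll 0.001 yaw -0.003 F [ 0.2  0.6 -4. ] T [0.1 0.1 0. ] open 0.151
col 130 base edge [(83, array([-8. , 79.7, 16.4]))] plate edge [(142, array([ 1.4, 47.9, 98.3]))]
col 220 base edge [(84, array([54.9, 79.4, 17.1]))] plate edge [(142, array([ 44.1,  47.9, 107.9]))]
col 280 base edge [(85, array([100.6,  79. ,  17.2]))] plate edge [(142, array([ 72.8,  47.7, 112.7]))]
row 165 plain/free [(362, array([111. ,  36.8, 123.5]))] tongue/left [(106, array([-10.5,  37.3,  99.3]))]
row 190 plain/free [(359, array([110.8,  24.1, 123.2]))] tongue/left [(59, array([-34.5,  25. ,  95.3]))]
row 215 plain/free [(357, array([111.3,  10.8, 122.7]))] tongue/left [(63, array([-35.4,  11.3,  93.2]))]
lip row 150 [(0, [-84.0, 39.0, 41.0], [120, 13, 76]), (5, [-82.0, 38.0, 39.0], [160, 8, 99]), (10, [-80.0, 38.0, 37.0], [9, 12, 145]), (15, [-77.0, 38.0, 39.0], [9, 13, 142]), (20, [-76.0, 38.0, 36.0], [9, 13, 136]), (25, [-72.0, 38.0, 38.0], [11, 14, 149]), (30, [-70.0, 38.0, 36.0], [8, 13, 158]), (35, [-67.0, 37.0, 37.0], [10, 15, 153]), (40, [-6
[... 1655 characters left out ...]
, 38.0], [0, 7, 74]), (40, [-75.0, -32.0, 36.0], [8, 15, 67]), (45, [-72.0, -32.0, 37.0], [10, 10, 76]), (50, [-69.0, -32.0, 36.0], [6, 15, 87]), (55, [-66.0, -33.0, 36.0], [8, 12, 87]), (60, [-63.0, -33.0, 36.0], [15, 12, 85]), (65, [-60.0, -33.0, 36.0], [8, 12, 87]), (70, [-34.0, -8.0, 95.0], [154, 11, 179]), (75, [-32.0, -8.0, 95.0], [154, 11, 189]), (80, [-29.0, -7.0, 96.0], [154, 11, 184]), (85, [-27.0, -8.0, 96.0], [155, 8, 186]), (90, [-24.0, -8.0, 96.0], [154, 11, 193]), (95, [-22.0, -8.0, 97.0], [150, 10, 184])]
tongue top edge 75 [(178, array([-27.7,  29.9,  91.7]))]
tongue top edge 90 [(178, array([-20.2,  29.9,  93.3]))]
tongue top edge 100 [(178, array([-14.9,  30.2,  95.8]))]
0
```

The wrist view matches the jig model: base edge at y = 79.5, flare edge at x = -47 and wall at x = -77. The template sits 1.5 mm low in y, and the tip and tilt are as predicted. I correct y and lower it to the mouth.

```bash
sed -i 's/G=np.array(\[.020,-.001,.0216\])/G=np.array([.020,.0005,.0216])/' h.py
python3 - <<'E'
from h import *
where(); need(-.038,.030,.2)
E
```

```text
tip [-34.   -1.6  89.2] free [113.   -2.1 118.7] tilt 0.198 roll 0.001 yaw -0.003 F [ 0.2  0.6 -4. ] T [0.06 0.14 0.01] open 0.151
need lin [-0.0033  0.003  -0.059 ] rot [-0.12 -0.1   0.18] t 9.07
```

move_arm(linear=[[-0.001, 0.001, -0.01], [-0.001, 0.001, -0.01], [-0.001, 0.001, -0.01], [0, 0, -0.01], [0, 0, -0.005], [0, 0, 0], [0, 0, 0]], twist=[[0, 0, 0], [0, 0, 0], [0, 0, 0], [0, 0, 0], [0, 0, 0], [0, 0, 0], [0, 0, 0]])

```text
time: 9.65
eef_pos: [0.5611, 0.2023, 0.0781]
tcp_rot: [0.798, 0.594, 0.058, 0.078]
contact_force: [0.5, -0.0, -3.0]
opening: 0.149
```

Run:
```python
from h import *
where(); need(-.038,.024,.2)
```

```text
tip [-39.6   0.1  38.4] free [107.6  -0.3  67.5] tilt 0.196 roll 0.0 yaw -0.003 F [ 0.5 -0.  -3. ] T [ 0.1   0.14 -0.09] open 0.149
need lin [ 0.0014 -0.0003 -0.014 ] rot [-0.09 -0.24  0.16] t 9.65
```

move_arm(linear=[[0.001, 0, -0.005], [0, 0, -0.005], [0, 0, -0.003], [0, 0, 0], [0, 0, 0]], twist=[[0, -0.2, 0.1], [0, 0, 0], [0, 0, 0], [0, 0, 0], [0, 0, 0]])

```text
time: 10.07
eef_pos: [0.563, 0.2024, 0.0643]
tcp_rot: [0.798, 0.595, 0.061, 0.08]
contact_force: [-0.1, 0.3, -3.3]
opening: 0.15
```

Run:
```python
from h import *
where(); need(-.058,.0225,.2)
```

```text
tip [-37.6   0.6  24.2] free [109.4   0.4  54.1] tilt 0.201 roll 0.002 yaw -0.001 F [-0.1  0.3 -3.3] T [0.1  0.2  0.01] open 0.15
need lin [-0.0197  0.0054 -0.0018] rot [-0.1   0.06  0.05] t 10.07
```

move_arm(linear=[[-0.005, 0.0014, -0.0004], [-0.005, 0.0014, -0.0004], [-0.005, 0.0013, -0.0004], [-0.003, 0.0008, 0], [0, 0, 0], [0, 0, 0]], twist=[[0, 0, 0], [0, 0, 0], [0, 0, 0], [0, 0, 0], [0, 0, 0], [0, 0, 0]])

```text
time: 10.57
eef_pos: [0.5433, 0.2081, 0.0643]
tcp_rot: [0.797, 0.595, 0.062, 0.08]
contact_force: [-0.1, -0.4, -2.9]
opening: 0.152
```

Run:
```python
from h import *
where(); need(-.073,.0225,.2)
c=cam('wrist'); cv2.imwrite('pics/w5.png',c['img'])
```

```text
tip [-58.    0.5  24. ] free [88.9  0.3 54.2] tilt 0.202 roll 0.003 yaw -0.001 F [-0.1 -0.4 -2.9] T [0.03 0.14 0.04] open 0.152
need lin [-0.0144  0.0039 -0.0017] rot [-0.13  0.17  0.04] t 10.57
```

View pics/w5.png

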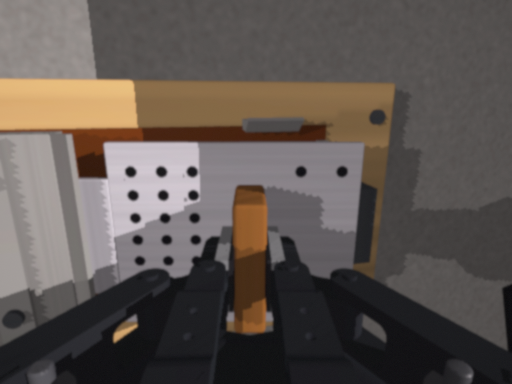

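The tongue (columns 78–110) now runs under the flare edge at about column 78, with no contact force. I push it further in.

move_arm(linear=[[-0.004, 0.001, -0.001], [-0.004, 0.001, -0.0005], [-0.003, 0.001, 0], [-0.002, 0.0005, 0], [0, 0, 0], [0, 0, 0]], twist=[[0, 0, 0], [0, 0, 0], [0, 0, 0], [0, 0, 0], [0, 0, 0], [0, 0, 0]])

```text
time: 11.12
eef_pos: [0.5292, 0.2119, 0.0629]
tcp_rot: [0.798, 0.595, 0.062, 0.08]
contact_force: [-0.0, 0.3, -3.0]
opening: 0.15
```

Run:
```python
from h import *
where(); need(-.0735,.021,.15)
```

```text
tip [-72.6   0.2  22.6] free [74.3  0.  52.8] tilt 0.203 roll 0.003 yaw -0.002 F [-0.   0.3 -3. ] T [0.04 0.22 0.05] open 0.15
need lin [ 0.0011 -0.0003 -0.0063] rot [0.67 2.94 0.05] t 11.12
```

The tongue is hooked at tip x -72.6, z 22.6, tilt 0.20. Now I swing the plain end down gradually.

move_arm(linear=[[0.0005, 0, -0.0025], [0.0005, 0, -0.0025], [0, 0, -0.001], [0, 0, 0], [0, 0, 0]], twist=[[0.3, 1.0, 0], [0.3, 1.0, 0], [0.2, 0.9, 0], [0, 0, 0], [0, 0, 0]])

```text
time: 11.53
eef_pos: [0.5312, 0.2118, 0.0564]
tcp_rot: [0.8, 0.596, 0.045, 0.057]
contact_force: [-0.3, 1.1, -4.3]
opening: 0.152
```

Run:
```python
from h import *
where(); need(-.074,.0205,.11)
```

```text
tip [-72.8   0.7  21.3] free [75.6  0.5 43. ] tilt 0.145 roll 0.003 yaw -0.002 F [-0.3  1.1 -4.3] T [-0.    0.14  0.02] open 0.152
need lin [-0.0001 -0.0005 -0.004 ] rot [0.42 1.99 0.07] t 11.53
```

move_arm(linear=[[-0.0005, -0.0003, -0.002], [-0.0005, -0.0003, -0.002], [0, 0, 0], [0, 0, 0]], twist=[[0.2, 1.1, 0], [0.2, 1.1, 0], [0, 0, 0], [0, 0, 0]])

```text
time: 11.87
eef_pos: [0.5306, 0.211, 0.0519]
tcp_rot: [0.801, 0.597, 0.03, 0.042]
contact_force: [-0.1, -1.5, -2.1]
opening: 0.146
```

Run:
```python
from h import *
where(); need(-.074,.020,.09)
c=cam('wrist'); cv2.imwrite('pics/w6.png',c['img'])
```

```text
tip [-74.6  -0.4  20.7] free [74.6 -0.6 36.1] tilt 0.103 roll -0.002 yaw -0.001 F [-0.1 -1.5 -2.1] T [0.05 0.07 0.03] open 0.146
need lin [ 0.0011  0.0002 -0.0019] rot [0.3  0.67 0.08] t 11.87
```

View pics/w6.png

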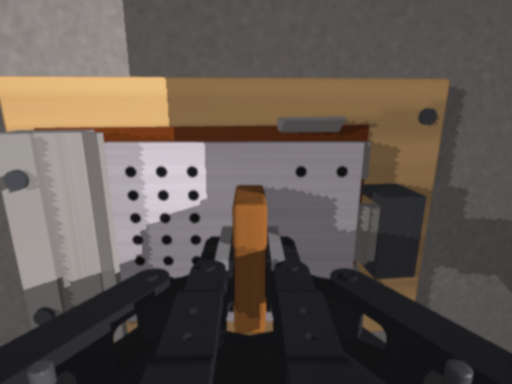

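move_arm(linear=[[0.0005, 0, -0.0015], [0.0005, 0, -0.0015], [0, 0, 0], [0, 0, 0]], twist=[[0.2, 0.8, 0], [0.2, 0.8, 0], [0, 0, 0], [0, 0, 0]])

```text
time: 12.25
eef_pos: [0.5304, 0.2117, 0.0493]
tcp_rot: [0.801, 0.598, 0.019, 0.028]
contact_force: [-1.6, 0.0, -1.2]
opening: 0.149
```

Run:
```python
from h import *
where(); need(-.074,.020,.05)
```

```text
tip [-76.    0.1  21.3] free [73.7  0.  31.5] tilt 0.068 roll -0.004 yaw -0.001 F [-1.6  0.  -1.2] T [-0.1   0.15  0.06] open 0.149
need lin [ 0.0023 -0.0008 -0.003 ] rot [0.49 0.93 0.06] t 12.25
```

move_arm(linear=[[0.001, -0.0003, -0.002], [0.001, -0.0003, -0.002], [0, 0, 0], [0, 0, 0]], twist=[[0.3, 0.8, 0], [0.3, 0.8, 0], [0, 0, 0], [0, 0, 0]])

```text
time: 12.58
eef_pos: [0.5313, 0.2117, 0.0449]
tcp_rot: [0.801, 0.598, 0.009, 0.013]
contact_force: [-2.6, 0.4, 0.0]
opening: 0.146
```

Run:
```python
from h import *
where(); need(-.074,.020,.0)
```

```text
tip [-76.1   0.4  20.2] free [73.8  0.3 25. ] tilt 0.032 roll -0.001 yaw -0.001 F [-2.6  0.4  0. ] T [0.22 0.41 0.02] open 0.146
need lin [ 0.0026 -0.0012 -0.0033] rot [0.6  1.72 0.05] t 12.58
```

move_arm(linear=[[0.001, -0.0003, -0.002], [0.0005, -0.0003, -0.002], [0, 0, -0.001], [0, 0, 0]], twist=[[0.2, 0.9, 0], [0.2, 0.9, 0], [0, 0.2, 0], [0, 0, 0]])

```text
time: 12.92
eef_pos: [0.5348, 0.2113, 0.0422]
tcp_rot: [0.802, 0.598, -0.003, -0.001]
contact_force: [-0.0, -0.2, -3.7]
opening: 0.153
```

Run:
```python
from h import *
where(); need(-.074,.020,.0)
c=cam('wrist'); cv2.imwrite('pics/w7.png',c['img'])
```

```text
tip [-73.5   1.   21.2] free [76.5  0.8 20.4] tilt -0.005 roll -0.004 yaw -0.001 F [-0.  -0.2 -3.7] T [ 0.   -0.11 -0.05] open 0.153
need lin [-0.0009 -0.0007 -0.0006] rot [ 0.12 -0.36  0.05] t 12.92
```

View pics/w7.png

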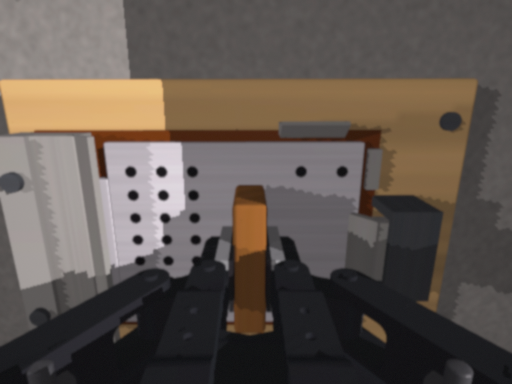

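The nose (columns 350–385) now overlaps the plate's edge at column 362, and the force has gone back to the bare weight, so it has snapped. I settle it down and let go.

move_arm(linear=[[0, 0, -0.001], [0, 0, 0], [0, 0, 0]], twist=[[0.1, -0.3, 0], [0, 0, 0], [0, 0, 0]])

```text
time: 13.22
eef_pos: [0.5357, 0.211, 0.0416]
tcp_rot: [0.802, 0.598, 0.0, 0.0]
contact_force: [-1.9, 0.5, 0.2]
opening: 0.151
```

move_arm(linear=[[0, 0, 0], [0, 0, 0], [0, 0, 0], [0, 0, 0], [0, 0, 0], [0, 0, 0]], twist=[[0, 0, 0], [0, 0, 0], [0, 0, 0], [0, 0, 0], [0, 0, 0], [0, 0, 0]], grip=0.6)

```text
time: 13.72
eef_pos: [0.5378, 0.2108, 0.0424]
tcp_rot: [0.802, 0.598, 0.003, 0.002]
contact_force: [0.1, -0.4, 0.3]
opening: 0.598
```

move_arm(linear=[[0, 0, 0.015], [0, 0, 0.02], [0, 0, 0.025], [0, 0, 0.03], [0, 0, 0.03], [0, 0, 0.03], [0, 0, 0.02], [0, 0, 0], [0, 0, 0]], twist=[[0, 0, 0], [0, 0, 0], [0, 0, 0], [0, 0, 0], [0, 0, 0], [0, 0, 0], [0, 0, 0], [0, 0, 0], [0, 0, 0]])

```text
time: 14.47
eef_pos: [0.5341, 0.2098, 0.2178]
tcp_rot: [0.802, 0.598, 0.001, 0.001]
contact_force: [-1.5, 0.1, 0.4]
opening: 0.599
```

Run:
```python
from h import *
np.set_printoptions(precision=1,suppress=True)
where()
c=cam('wrist'); cv2.imwrite('pics/w8.png',c['img']); W=cloud(c); J=(W-O)@RJ*1000; np.save('J.npy',J)
```

```text
tip [-73.5  -0.5 196. ] free [ 76.5  -0.7 196.3] tilt 0.003 roll -0.001 yaw -0.001 F [-1.5  0.1  0.4] T [-0.1  0.  -0. ] open 0.599
```

View pics/w8.png

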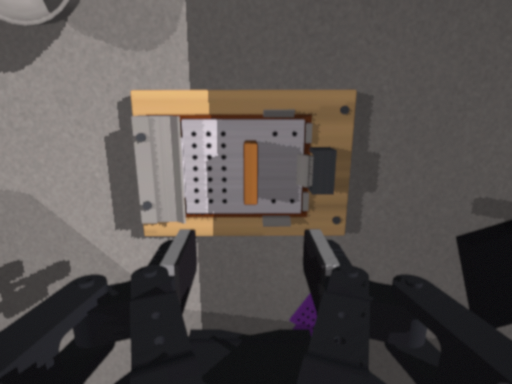

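The plate lies between the lip and the catch, with the nose over its plain end at about (303,170). I check the heights from depth.

Run:
```python
from h import *
np.set_printoptions(precision=2,suppress=True)
J=np.load('J.npy'); im=cv2.imread('pics/w8.png'); hsv=cv2.cvtColor(im,cv2.COLOR_BGR2HSV)
x,y,z=J[...,0],J[...,1],J[...,2]
m=(x>-42)&(x<66)&(abs(y)<44)&((x<5)|(x>35)|(abs(y)>38))&(z>15)&(z<40)
A=np.c_[x[m],y[m],np.ones(m.sum())]; print('plane',m.sum(),np.linalg.lstsq(A,z[m],rcond=None)[0])
for a in range(-45,84,8):
    k=(x>a)&(x<a+8)&(abs(y)>25)&(abs(y)<45)&(z<50); q=(x>a)&(x<a+8)&(abs(y)<12)
    print(a,np.median(z[k]) if k.any() else None, np.median(z[q]) if q.any() else None)
h=(z>50)&(z<70)&(abs(x)<60)&(abs(y)<60); print('handle',np.median(J[h],0), J[h].min(0),J[h].max(0))
# plate outline (light grey, unsaturated) in the plate plane
c=None
a=cv2.resize(im[80:245,120:365],None,fx=3.2,fy=3.2,interpolation=cv2.INTER_CUBIC); cv2.imwrite('pics/w8c.png',a)
r=J[140:200,290:325]; 
for v in (150,165,170,180): print(v,[(u,J[v,u].round(0).tolist()) for u in range(286,316,2)])
```

```text
plane 6354 [-0.    0.   24.87]
-45 24.775163649609752 25.587543784771093
-37 24.789835269229403 285.6201493259522
-29 24.891545722077996 268.7529233088746
-21 24.924304360149584 262.9445006972444
-13 24.926254837073206 241.2917899276191
-5 24.873655340549888 230.79389501791815
3 24.91335167540385 286.82198815742953
11 24.800279042638376 291.80913597175356
19 25.113630162016296 291.6700242861757
27 24.89137760614671 289.62169361042277
35 24.88135651112308 25.189933149515802
43 24.862929315613165 239.01233826935044
51 24.869307473362447 230.84456466597283
59 24.855699372331557 266.4234325504238
67 24.93098324261148 279.77119690921234
75 23.585416025258315 271.2689844583005
83 18.447923799069336 44.54538501034903
handle [21.73  3.07 58.74] [ 15.03 -28.49  50.3 ] [28.53 30.64 60.88]
150 [(286, [59.0, 20.0, 26.0]), (288, [61.0, 20.0, 25.0]), (290, [63.0, 20.0, 25.0]), (292, [65.0, 20.0, 25.0]), (294, [67.0, 20.0, 26.0]), (296, [69.0, 20.0, 26.0]), (298, [72.0, 20.0, 25.0]), (300, [74.0, 20.0, 25.0]), (302, [76.0, 20.0, 25.0]), (304, [79.0, 19.0, 21.0]), (306, [81.0, 19.0, 21.0]), (308, [8
[... 616 characters left out ...]
8.0, -2.0, 24.0]), (296, [71.0, -2.0, 24.0]), (298, [72.0, -0.0, 30.0]), (300, [73.0, -0.0, 32.0]), (302, [75.0, 1.0, 35.0]), (304, [77.0, 1.0, 36.0]), (306, [78.0, 1.0, 39.0]), (308, [80.0, 1.0, 38.0]), (310, [82.0, 2.0, 39.0]), (312, [84.0, 2.0, 40.0]), (314, [85.0, 3.0, 45.0])]
180 [(286, [60.0, -12.0, 25.0]), (288, [62.0, -12.0, 24.0]), (290, [64.0, -12.0, 24.0]), (292, [67.0, -13.0, 23.0]), (294, [69.0, -12.0, 25.0]), (296, [70.0, -11.0, 30.0]), (298, [72.0, -11.0, 32.0]), (300, [74.0, -10.0, 34.0]), (302, [76.0, -10.0, 34.0]), (304, [77.0, -9.0, 37.0]), (306, [79.0, -9.0, 39.0]), (308, [81.0, -9.0, 39.0]), (310, [83.0, -9.0, 39.0]), (312, [84.0, -8.0, 43.0]), (314, [86.0, -8.0, 45.0])]
```

View pics/w8c.png

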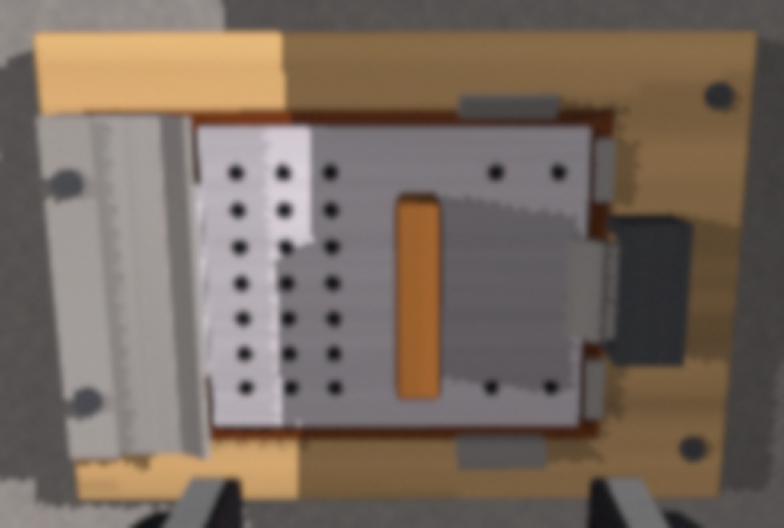

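The plate is level. Its top is at z 24.9 mm, so the underside is on the 20 mm bed. The nose tip is at x ≈ 70.5 above it, and the gripper is clear. Handing in.

Run:
```python
from plant import *
s=get_state(); print(s['time'],s['dq'].round(3)); print(sign_off())
```

```text
14.5167 [-0.001  0.021  0.018  0.001 -0.004 -0.   ]
the job is handed in; nothing more can be done
None
```

The template is seated flat on the jig with the catch sprung back over its plain end. I handed the job in at 14.5 s; no verdict is reported.

- **What I did:** I gripped the larger silver template by its handle and tilted it 0.2 rad. I hooked the tongue under the lip (tip x about -73 mm, z about 22.6 mm in the jig frame). Then I swung the plain end down by the handle until it snapped, let go and lifted clear.
- **Final position:** From wrist depth, the plate top is level at 24.9 mm, so the underside is on the 20 mm bed with no measurable tilt. The plain end is at x about 76–77 mm, which puts the tongue tip at about -73.5 mm.
- **Catch and gripper:** The nose tip is at x about 70.5 mm, back at rest above the plate. The gripper was about 18 cm above the plate and touching nothing.
- **What disagreed:** The top and wrist cameras differed by about 3–4 mm in y, so I used the wrist camera for both template and jig. The wrist view also showed the gripped template 1.5 mm off in y, and I corrected that before inserting it.
- **Not checked:** I did not re-measure the bowl, wallets, hammer and eraser at the end; the arm stayed well clear of them.

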